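# Roll-test the laminating rollers and rack the true ones

## Robot

A 6-joint arm with a two-finger parallel gripper is mounted at the origin on a cart in front of the work surface, level with it; the furniture and walls round the work are solid. World frame = base frame: x ahead of the robot, y to its left, z up, the work surface at z = 0. Lengths are in m, angles in rad, forces in N, time in s.
With the tool pointing down it reaches from about 0.325 to 0.75 m from the base axis. Payload 7.6 kg.
Tool frame: the origin (TCP) lies between the finger pads; the fingertips stand ahead of it and the grasp point (between the pads) lies 8 mm behind it (arm.tip_extent is the z of the fingertips in the tool frame, in m); z points along the fingers, y is the line along which they close (so a half turn about z gives the same grasp; the last joint's range is limited). The gripper opens to 85 mm and grips with 20 to 120 N. Pads are 22 mm wide; open, the fingers measure 114 mm over their backs; the gripper's body (76 mm by 85 mm) begins 54 mm behind the grasp point. The pads swing forward as they close: fully open they stand 13 mm farther back than shut.
Start: joints at [-1.289, 0.052, 1.401, -0, 1.689, -0.07], TCP at [0.181, -0.493, 0.242] pointing down, gripper open.
Joint ranges: [-2.9, 2.9], [-0.91, 2.17], [0.12, 2.37], [-1.06, 4.2], [0.26, 2.73], [-2.93, 2.93]. Speed limits (rad/s): [2.57, 2.57, 3.01, 3.14, 3.14, 3.14].

## Interface

Orientations are given as a unit quaternion [w, x, y, z].
In Python, from plant import arm, optics, order, find_in, outline_of gives the robot as it stands. The module is installed in compiled form; this text tells all that it offers.
- The arm moves only by the tool drive_tool, never from a script. Its argument "increments" is a list that holds one entry, the list of rows, each a list of 5 numbers: the shift along the tool's x, y, z in units of 0.3 m (1.0 is 0.3 m), then the turn about the tool's z in units of 45 degrees (1.0 is 45 degrees), then the opening, from 0 (shut) to 1 (fully open). A call has 1 to 8 rows; each row is the pose to reach, as a shift and turn from the pose commanded when the call began, along the tool's axes at that moment; what a row does not reach only later rows make up. A row lasts 1/8 s, in which the tool goes at most 62.5 mm and 10.7 degrees, less where a joint would pass 70% of its speed; a pose out of reach is approached as far as the arm can. A call with a number of a shift or a turn outside -1 to 1 is refused whole. A call with a gripper value outside its range is refused whole. The fingers move at their own pace and stop on an object; "squeeze" is the grip in N (left out, the last holds). Time passes only in rows, so rows that repeat a pose let the fingers close. It gives the time, the measured TCP pose, the force, the opening and the grip force at its end, in the units of the state.
- arm.get_obs(): the state, without advancing time (a new reading comes with each control period).
- optics.snapshot(name): name is "scene" or "top"; returns a dict with "img" (480x640x3 uint8, blue, green, red), "intrinsics" (3x3 intrinsics, pixels), "D" ([k1, k2, p1, p2, k3] as OpenCV has them; the pictures are not rectified), "position" and "orientation" of the camera in the world. Camera axes: x right, y down, z forward; pixel columns grow to the right and rows downward; lengths in m; the calibration is good to about 2 mm. A picture is of the moment at which its call begins. There is no depth.
- order.close_job(): hands the job in; it is judged then, once.
Trained networks look in a picture, given as the dict that the camera call returned (one of the last four; its "shot" number tells which), for a name from the list of things; names that differ only in an ending like _2 or _b are one class to them, and where a whole thing is asked for, a point or a joint stands for the part that bears it (a point fixed in the world has none). Each returns a list of dicts, best first, with "confidence" (0 to 1); they miss things now and then, are a little off and sometimes report something else, mostly with a low value. They report only what shows in the picture. A call takes as long as a camera call.
- find_in(picture, name): "location" ([x, y, z] in m, in the coordinates of the camera as it stood for that picture, good to about 4 mm: the middle of the surface that is visible of it).
- outline_of(picture, name): "pixels" (480x640 bool, what is visible of it).
The state is a dict: "t": time; "joint_pos": joint angles; "joint_velocities": joint speeds; "tau": joint torques, N m; "tcp_pos": TCP position; "tcp_rot": TCP orientation; "wrist_force": force on the tool from outside, world axes, zero at the start; "moment": the same for the moment, N m; "finger_gap": finger opening in m; "grasp_force": force on a finger pad.
Only numpy, scipy, OpenCV 4.12 (cv2) and the standard library are available. Lean on these libraries where they do the work, as an engineer would, in place of code of your own. Each camera call takes 0.05 s, during which the arm holds its last target. There are 200 camera calls.

## Task

Test the laminating rollers one after another in the order red, yellow, green, blue, white (some colours may be missing): lay each across the high end of the tipped plate, on the red line, let go and watch it roll. A roller that runs down to the stops is true: press it fully home, flush, into a free bed of the black clip rack. One that rocks and sticks part way is worn: lay it in the orange reject tray.

Things in the scene. Friction and masses are not known exactly. Their poses are not given: they have to be found in the camera images.
- roller_red: loose hard grey laminating roller with red bands round both ends, 90 mm long, 32 mm in diameter, 0.12 kg; may be absent. A true one is round; a worn one has six flats along it (30 mm across flats, 35 mm across corners) and looks much the same. Origin at its centre; x along its axis (y and z turn as it rolls). Starts in a bed of the infeed board.
- roller_yellow: loose hard grey laminating roller with yellow bands round both ends, 90 mm long, 32 mm in diameter, 0.12 kg; may be absent. A true one is round; a worn one has six flats along it (30 mm across flats, 35 mm across corners) and looks much the same. Origin at its centre; x along its axis (y and z turn as it rolls). Starts in a bed of the infeed board.
- roller_green: loose hard grey laminating roller with green bands round both ends, 90 mm long, 32 mm in diameter, 0.12 kg; may be absent. A true one is round; a worn one has six flats along it (30 mm across flats, 35 mm across corners) and looks much the same. Origin at its centre; x along its axis (y and z turn as it rolls). Starts in a bed of the infeed board.
- roller_blue: loose hard grey laminating roller with blue bands round both ends, 90 mm long, 32 mm in diameter, 0.12 kg; may be absent. A true one is round; a worn one has six flats along it (30 mm across flats, 35 mm across corners) and looks much the same. Origin at its centre; x along its axis (y and z turn as it rolls). Starts in a bed of the infeed board.
- roller_white: loose hard grey laminating roller with white bands round both ends, 90 mm long, 32 mm in diameter, 0.12 kg; may be absent. A true one is round; a worn one has six flats along it (30 mm across flats, 35 mm across corners) and looks much the same. Origin at its centre; x along its axis (y and z turn as it rolls). Starts in a bed of the infeed board.
- infeed_board: fixed wooden board, 200 (x) by 196 (y) by 12 mm with 7 mm ribs on it; origin at the centre of its underside. Six beds, axis along x, at x = -50, +50 mm and y = -66, 0, +66 mm; up to four hold a roller, its centre 27 or 28 mm above the bench. Ribs touch only the roller ends: its middle 54 mm is free for fingers
- test_plate: fixed flat aluminium plate, 130 (x) by 290 mm (y), no side rails, tipped 2.5 degrees about its x: high end at its own +y, low end at -y. Origin on the bench under its centre, frame level; top face at z = 30 mm + 0.0437 y. A round roller laid along x and let go at the red line runs to the stops in about 2 s; one with flats rocks and stays near where it was let go
- start_line (a point): middle of the thin red start line, which runs along the plate's x at y = +95 mm, on the top face; same axes as the plate
- stop_line (a point): point on the top face under a roller that lies against the stops, plate y = -79 mm. The two stops, 14 mm high, stand at plate y = -101 mm, x = +-43 mm, 72 mm free between them; the plate runs on 40 mm past them, so a finger has room there
- clip_rack: loose black rack, 90 (x) by 200 (y) by 48 mm, 0.9 kg; origin at the centre of its underside, z up. Two toothed walls, 14 mm thick at x = +-34 mm (54 mm free between them for fingers; base 5 mm thick there), form three open-topped beds, axis along x, at y = -66, 0, +66 mm, each 36 mm wide with rounded mouths
- bed_0 (a point): centre of a roller when home in the rack's bed at y = -66 mm, 32 mm above the rack's underside: its top is then flush with the tops of the teeth. Sprung steel nubs 40 mm up narrow the mouth: a roller laid in stops on them, centre about 44 mm above the underside, and must be pressed down past them with some 10 N; they then keep it there, up to 3 degrees askew
- bed_1 (a point): centre of a roller when home in the rack's bed at y = 0 mm, 32 mm above the rack's underside: its top is then flush with the tops of the teeth. Sprung steel nubs 40 mm up narrow the mouth: a roller laid in stops on them, centre about 44 mm above the underside, and must be pressed down past them with some 10 N; they then keep it there, up to 3 degrees askew
- bed_2 (a point): centre of a roller when home in the rack's bed at y = +66 mm, 32 mm above the rack's underside: its top is then flush with the tops of the teeth. Sprung steel nubs 40 mm up narrow the mouth: a roller laid in stops on them, centre about 44 mm above the underside, and must be pressed down past them with some 10 N; they then keep it there, up to 3 degrees askew
- reject_tray: loose open orange tray, 150 (x) by 194 (y) by 35 mm outside, walls and floor 4 to 5 mm thick, 0.5 kg; origin at the centre of its underside, z up

How it is judged:
By the outcome, as a careful person would: the job done as asked, in the order asked, and still so for the second after the job is handed in, with the robot touching nothing.
Of roller_red, roller_yellow, roller_green, roller_blue, roller_white only 3 to 4 are there at a start; the rules pass over those that are not, and their reading is None.
At some moment in a run one of clip_rack, reject_tray may be knocked a few centimetres aside while the robot is not near it.
It also fails if it takes over 210 s, if anything falls off the work surface, if the arm or the gripper's body presses on something with over 40 N, if the wrist force passes 120 N, or if a joint passes its speed limit or range.

## Working session

There is one attempt and no reset: what is moved stays moved. The work goes in short steps, Python scripts to look and compute and a tool call to move; the robot and the scene stay as the last step left them, time stands still between calls to the robot, and variables do not carry over. Pictures are saved under pics/ and viewed, at most 14 in all, crops included, and the job is handed in when it is done.

Besides the shell and the picture viewer there is one more tool, called after ">>>" as name(argument=value, ...), one argument or row to a line, values as JSON. drive_tool: Moves the arm, as the interface text tells. Shifts and turns lie within -1 to 1; 1 stands for 0.3 m of shift or 45 degrees of turn. Its arguments: {"type":"object","properties":{"increments":{"type":"array","items":{"type":"array","items":{"type":"array","items":{"type":"number","minimum":-1,"maximum":1}}}},"squeeze":{"type":"number"}},"required":["increments"]}

```bash
mkdir -p pics; cat > h.py <<'E'
import numpy as np, cv2
from scipy.spatial.transform import Rotation as R
from plant import arm, optics, order, find_in, outline_of
def rot(q): return R.from_quat([q[1],q[2],q[3],q[0]]).as_matrix()
def snap(n,save=None):
    s=optics.snapshot(n)
    if save: cv2.imwrite('pics/'+save,s['img'])
    return s
def ray(s,uv):
    K=np.array(s['intrinsics'],float);D=np.array(s['D'],float)
    p=cv2.undistortPoints(np.array(uv,float).reshape(-1,1,2),K,D).reshape(-1,2)
    return np.c_[p,np.ones(len(p))]@rot(s['orientation']).T
def pix2w(s,uv,z):
    d=ray(s,uv);o=np.array(s['position'])
    return o+d*((np.asarray(z)-o[2])/d[:,2])[:,None]
def loc(s,f): return np.array(s['position'])+rot(s['orientation'])@np.array(f['location'])
def find(s,n,k=2,c=.3):
    return [(round(f['confidence'],2),np.round(loc(s,f),4)) for f in find_in(s,n)[:k] if f['confidence']>c]
def state():
    o=arm.get_obs(); return o
E
python3 - <<'E'
from h import *
print(arm.tip_extent); o=arm.get_obs(); print({k:np.round(v,3) for k,v in o.items()})
for n in('top','scene'):
    s=snap(n,n+'0.png'); print(n,s['position'],s['orientation'],s['intrinsics'])
    for t in ['roller_red','roller_yellow','roller_green','roller_blue','roller_white','infeed_board','test_plate','start_line','clip_rack','reject_tray']:
        print(t,find(s,t))
E
```

```text
0.011
{'t': np.float64(0.0), 'joint_pos': array([-1.289,  0.053,  1.402, -0.   ,  1.689, -0.07 ]), 'joint_velocities': array([ 0.   ,  0.   ,  0.001, -0.001, -0.   , -0.   ]), 'tau': array([ 0.0000e+00, -3.8166e+01, -3.6019e+01, -0.0000e+00,  6.0000e-03,
       -0.0000e+00]), 'tcp_pos': array([ 0.181, -0.493,  0.241]), 'tcp_rot': array([-0.001,  0.985,  0.175, -0.   ]), 'wrist_force': array([-0.256, -0.328, -0.142]), 'moment': array([-0.002,  0.026, -0.006]), 'grasp_force': np.float64(0.0), 'finger_gap': np.float64(0.086)}
top [ 0.4343938  -0.02743932  1.35483853] [ 0.04311372 -0.70103765  0.71132843 -0.02644399] [[624.74632372   0.         321.36631463]
 [  0.         624.74632372 244.1285024 ]
 [  0.           0.           1.        ]]
roller_red []
roller_yellow [(0.77, array([ 0.5008, -0.3179,  0.0427]))]
roller_green [(0.75, array([ 0.5994, -0.1903,  0.0397]))]
roller_blue [(0.74, array([ 0.5925, -0.3216,  0.0364])), (0.66, array([0.4937, 0.225 , 0.0057]))]
roller_white [(0.77, array([ 0.5018, -0.2521,  0.0408]))]
infeed_board [(0.58, array([ 0.5475, -0.2411,  0.0177]))]
test_pl
[... 281 characters left out ...]
3786 -0.45695222] [[506.87723136   0.         320.79323809]
 [  0.         506.87723136 238.11128428]
 [  0.           0.           1.        ]]
roller_red [(0.44, array([0.4932, 0.2458, 0.0161]))]
roller_yellow [(0.82, array([ 0.4957, -0.3054,  0.0362]))]
roller_green [(0.77, array([ 0.5922, -0.1803,  0.0328]))]
roller_blue [(0.84, array([ 0.5952, -0.3113,  0.0386]))]
roller_white [(0.94, array([ 0.4938, -0.2437,  0.034 ])), (0.44, array([0.4984, 0.2399, 0.0178]))]
infeed_board []
test_plate [(0.64, array([0.6579, 0.1184, 0.0311]))]
start_line [(0.7, array([0.6591, 0.118 , 0.0274]))]
clip_rack [(0.73, array([0.4992, 0.2404, 0.0191]))]
reject_tray [(0.71, array([ 0.4866, -0.0207,  0.0086]))]
```

View pics/top0.png

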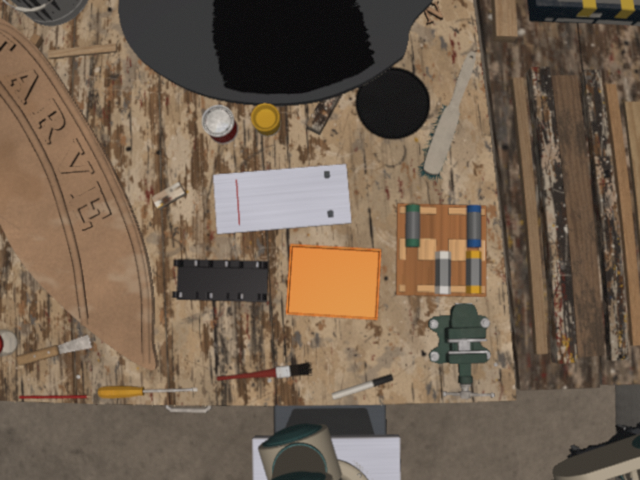

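View pics/scene0.png

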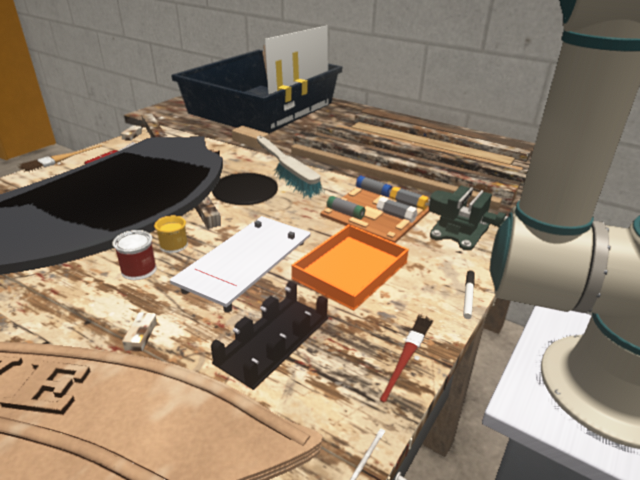

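The top view shows yellow (473,270), white (443,271), blue (473,226) and green (413,226) on the board, with no red roller. The plate's red line is at its left (+y) end (238,202), the rack is at (221,280) and the tray at (334,282).

```bash
cat >> h.py <<'E'
from scipy.optimize import minimize
def proj(s,P):
    Rm=rot(s['orientation']);rv=cv2.Rodrigues(Rm.T)[0];t=-Rm.T@np.array(s['position'])
    return cv2.projectPoints(np.array(P,float),rv,t,np.array(s['intrinsics'],float),np.array(s['D'],float))[0].reshape(-1,2)
def mask(s,n):
    o=outline_of(s,n); 
    if not o: return None
    return np.asarray(o[0]['pixels'],bool)
BOX=dict(clip_rack=(.09,.2,.048),reject_tray=(.15,.194,.035),infeed_board=(.2,.196,.012),test_plate=(.13,.29,.03))
def corners(n):
    a,b,h=BOX[n];P=[]
    for i in(-1,1):
        for j in(-1,1):
            for k in(0,1):
                z=(h*k if n!='test_plate' else .030+.0437*j*b/2-.004*k); P.append([i*a/2,j*b/2,z])
    return np.array(P)
def fit(s,n,x0):
    m=mask(s,n)
    if m is None: return None
    m=m.astype(np.uint8); C=corners(n)
    def cost(p):
        c,q=np.cos(p[2]),np.sin(p[2]);W=C.copy();W[:,0]=p[0]+c*C[:,0]-q*C[:,1];W[:,1]=p[1]+q*C[:,0]+c*C[:,1]
        h=cv2.convexHull(proj(s,W).astype(np.float32));im=np.zeros(m.shape,np.uint8)
        cv2.fillConvexPoly(im,np.round(h*16).astype(int),1,cv2.LINE_8,4)
        return 1-(im&m).sum()/(im|m).sum()
    x0=np.array(x0,float);S=np.vstack([x0,x0+[.02,0,0],x0+[0,.02,0],x0+[0,0,.1]])
    r=minimize(cost,x0,method='Nelder-Mead',options=dict(initial_simplex=S,xatol=1e-4,fatol=1e-4,maxiter=200))
    return np.round(r.x,4),round(r.fun,3)
def rollers(s,names,z=.033):
    for n in names:
        m=mask(s,n)
        if m is None: print(n,None);continue
        v,u=np.nonzero(m);w=pix2w(s,np.c_[u,v],np.full(len(u),z))[:,:2]
        r=cv2.minAreaRect((w*1000).astype(np.float32));print(n,len(u),np.round(w.mean(0),4),np.round(r[0],1),np.round(r[1],1),round(r[2],1))
E
python3 - <<'E'
from h import *
for cam in('top','scene'):
    s=snap(cam)
    for n,x in dict(clip_rack=(.488,.225,0),reject_tray=(.487,-.02,0),infeed_board=(.547,-.241,0),test_plate=(.664,.086,.05)).items(): print(cam,n,fit(s,n,x))
    if cam=='top':
        rollers(s,['roller_'+c for c in('yellow','green','blue','white')])
E
```

```text
top clip_rack (array([ 0.4912,  0.2223, -0.0379]), np.float64(0.111))
top reject_tray (array([ 0.486 , -0.0221, -0.0754]), np.float64(0.03))
top infeed_board (array([ 0.5517, -0.2571, -0.0379]), np.float64(0.353))
top test_plate (array([0.6657, 0.0879, 0.0675]), np.float64(0.015))
roller_yellow 3731 [0.4917 0.2176] [491.8 220.6] [207.   87.4] 88.5
roller_green 615 [ 0.601  -0.1919] [ 602.2 -191.1] [29.9 92.8] 88.3
roller_blue 600 [ 0.5995 -0.3234] [ 599.3 -322.4] [30.5 91.3] 87.7
roller_white 693 [ 0.5019 -0.2537] [ 500.9 -253.2] [36.4 87.3] 88.2
scene clip_rack (array([ 0.4912,  0.2185, -0.0247]), np.float64(0.177))
scene reject_tray (array([ 0.4842, -0.0218, -0.0612]), np.float64(0.028))
scene infeed_board (array([ 0.5511, -0.2563, -0.0329]), np.float64(0.445))
scene test_plate None
```

>>> drive_tool(
  increments=[
    [[1.0, -0.17, 0, 0.478, 0.6], [1.0, -0.17, 0, 0.478, 0.6], [1.0, -0.17, 0, 0.478, 0.6], [1.0, -0.17, 0, 0.478, 0.6], [1.0, -0.17, 0, 0.478, 0.6], [1.0, -0.17, 0, 0.478, 0.6], [1.0, -0.17, 0, 0.478, 0.6]],
  ],
  squeeze=50,
)

```text
t: 2.68
tcp_pos: [0.4449, -0.3416, 0.2421]
tcp_rot: [0.0, 1.0, -0.011, -0.0]
wrist_force: [-0.2, 0.1, 0.3]
finger_gap: 0.0512
grasp_force: 0.0
```

>>> drive_tool(
  increments=[
    [[0.18, -0.072, 0.3, 0, 0.6], [0.18, -0.072, 0.5, 0, 0.6], [0.18, -0.072, 0.6, 0, 0.6], [0.18, -0.072, 0.67, 0, 0.6], [0.18, -0.072, 0.7, 0, 0.6], [0.18, -0.072, 0.71, 0, 0.6], [0.18, -0.072, 0.717, 0, 0.6], [0.18, -0.072, 0.717, 0, 0.6]],
  ],
)

```text
t: 3.68
tcp_pos: [0.4999, -0.3219, 0.0285]
tcp_rot: [0.001, 1.0, -0.012, 0.001]
wrist_force: [-0.6, 0.5, -0.0]
finger_gap: 0.0511
grasp_force: 0.0
```

```bash
python3 - <<'E'
from h import *
s=snap('scene'); c=proj(s,[[.5,-.32,.03]])[0].astype(int); print(c, arm.tip_extent)
im=s['img'][max(c[1]-60,0):c[1]+60,c[0]-80:c[0]+80]
cv2.imwrite('pics/a.png',cv2.resize(im,None,fx=4,fy=4,interpolation=2))
E
```

```text
[408 197] 0.011
```

View pics/a.png

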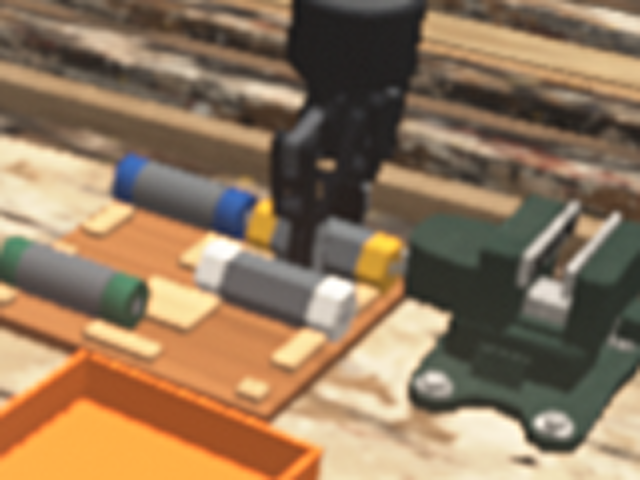

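The fingers straddle the yellow roller (crop about 300,230), clear of white and blue.

>>> drive_tool(
  increments=[
    [[0, 0, 0, 0, 0], [0, 0, 0, 0, 0], [0, 0, 0, 0, 0], [0, 0, 0, 0, 0], [0, 0, 0, 0, 0], [0, 0, 0, 0, 0]],
  ],
  squeeze=50,
)

```text
t: 4.47
tcp_pos: [0.4999, -0.3216, 0.0282]
tcp_rot: [0.0, 1.0, -0.012, 0.001]
wrist_force: [-1.2, 0.8, 5.5]
finger_gap: 0.0324
grasp_force: 49.8
```

>>> drive_tool(
  increments=[
    [[0, 0, -0.2, 0, 0], [0.1, -0.1, -0.36, 0, 0], [0.2, -0.3, -0.4, -0.117, 0], [0.3, -0.5, -0.4, -0.117, 0], [0.4, -0.7, -0.4, -0.117, 0], [0.5, -0.9, -0.4, -0.117, 0], [0.5, -1, -0.4, -0.117, 0], [0.5, -1, -0.4, -0.117, 0]],
  ],
)

```text
t: 5.48
tcp_pos: [0.6566, -0.0211, 0.1461]
tcp_rot: [-0.0, 0.999, 0.037, -0.001]
wrist_force: [-0.3, -0.9, -0.3]
finger_gap: 0.0321
grasp_force: 50.3
```

>>> drive_tool(
  increments=[
    [[0.02, -0.2, 0, 0, 0], [0.04, -0.4, 0, 0, 0], [0.059, -0.6, 0, 0, 0], [0.059, -0.677, 0.1, 0, 0], [0.059, -0.677, 0.2, 0, 0], [0.059, -0.677, 0.26, 0, 0], [0.059, -0.677, 0.26, 0, 0]],
  ],
)

```text
t: 6.35
tcp_pos: [0.6596, 0.1776, 0.0673]
tcp_rot: [0.0, 0.999, 0.034, -0.002]
wrist_force: [0.0, -0.2, -1.1]
finger_gap: 0.0323
grasp_force: 50.4
```

```bash
python3 - <<'E'
from h import *
s=snap('scene'); s2=snap('top')
im=cv2.imread('pics/top0.png').astype(int); b,g,r=im[...,0],im[...,1],im[...,2]
m=(r-g>30)&(r-b>30); m[:170]=0;m[235:]=0;m[:,:225]=0;m[:,255:]=0
v,u=np.nonzero(m);w=pix2w(s2,np.c_[u,v],np.full(len(u),.0342));l=cv2.fitLine(w[:,:2].astype(np.float32),cv2.DIST_L2,0,.01,.01).ravel()
print(len(u),w.mean(0),w.min(0),w.max(0),l)
c=proj(s,[[.659,.183,.05]])[0].astype(int)
cv2.imwrite('pics/b.png',cv2.resize(s['img'][c[1]-70:c[1]+70,c[0]-90:c[0]+90],None,fx=4,fy=4,interpolation=2))
E
```

```text
69 [0.65691612 0.1823772  0.0342    ] [0.61335724 0.17897673 0.0342    ] [0.70738285 0.18576874 0.0342    ] [0.9975567  0.06986144 0.65691614 0.1823772 ]
```

View pics/b.png

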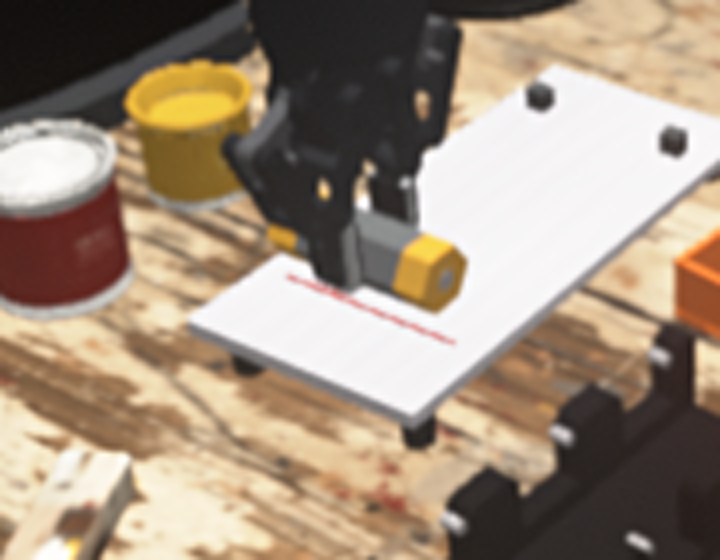

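The yellow roller is held level just above the red line (crop about 370,265), roughly 5 mm short of it.

>>> drive_tool(
  increments=[
    [[0, -0.016, 0.02, 0, 0], [0, -0.016, 0.035, 0, 0], [0, -0.016, 0.048, 0, 0], [0, -0.016, 0.055, 0, 0], [0, -0.016, 0.055, 0, 0]],
  ],
)

```text
t: 7.08
tcp_pos: [0.6599, 0.1836, 0.0524]
tcp_rot: [0.0, 0.999, 0.034, -0.0]
wrist_force: [-0.1, -1.5, -0.1]
finger_gap: 0.0326
grasp_force: 50.4
```

>>> drive_tool(
  increments=[
    [[0, 0, 0.006, 0, 0], [0, 0, 0.006, 0, 0], [0, 0, 0.006, 0, 0.7], [0, 0, 0, 0, 0.7], [0, 0, -0.2, 0, 0.7], [0, 0, -0.4, 0, 0.7]],
  ],
)

```text
t: 7.82
tcp_pos: [0.6596, 0.1836, 0.1739]
tcp_rot: [0.0, 0.999, 0.034, -0.001]
wrist_force: [0.8, -0.5, 1.1]
finger_gap: 0.0599
grasp_force: 0.0
```

```bash
cat >> h.py <<'E'
PL=(.6657,.0879,.0675)
def plate(y,x=0):
    c,q=np.cos(PL[2]),np.sin(PL[2]);return np.array([PL[0]+c*x-q*y,PL[1]+q*x+c*y])
def where(col,cams=('scene',),z=.045):
    c,q=np.cos(PL[2]),np.sin(PL[2]);out=None
    for cam in cams:
        s=snap(cam)
        for cf,p in find(s,'roller_'+col):
            d=p[:2]-PL[:2]; out=p; print(cam,col,cf,p,'plate xy',np.round([c*d[0]+q*d[1],-q*d[0]+c*d[1]],4),'t',round(float(arm.get_obs()['t']),2))
    return out
E
python3 -c "
from h import *
where('yellow',('scene','top'))"
```

```text
scene yellow 0.78 [0.6513 0.1961 0.0578] plate xy [-0.0071  0.1089] t 7.92
top yellow 0.51 [0.6322 0.1977 0.0557] plate xy [-0.026   0.1118] t 8.03
```

>>> drive_tool(
  increments=[
    [[0, 0, -0.1, 0, 0.7], [0, 0, -0.1, 0, 0.7], [0, 0, -0.1, 0, 0.7], [0, 0, -0.1, 0, 0.7], [0, 0, -0.1, 0, 0.7], [0, 0, -0.1, 0, 0.7], [0, 0, -0.1, 0, 0.7], [0, 0, -0.1, 0, 0.7]],
  ],
)

```text
t: 9.02
tcp_pos: [0.66, 0.1837, 0.2027]
tcp_rot: [0.0, 0.999, 0.034, 0.0]
wrist_force: [0.3, 0.7, 0.7]
finger_gap: 0.0597
grasp_force: 0.0
```

```bash
python3 - <<'E'
from h import *
where('yellow',('scene','top'))
s=snap('scene')
c=proj(s,[[.66,.13,.05]])[0].astype(int)
cv2.imwrite('pics/c.png',cv2.resize(s['img'][c[1]-70:c[1]+70,c[0]-90:c[0]+90],None,fx=4,fy=4,interpolation=2))
E
```

```text
scene yellow 0.84 [0.6517 0.1934 0.0598] plate xy [-0.0069  0.1062] t 9.12
```

View pics/c.png

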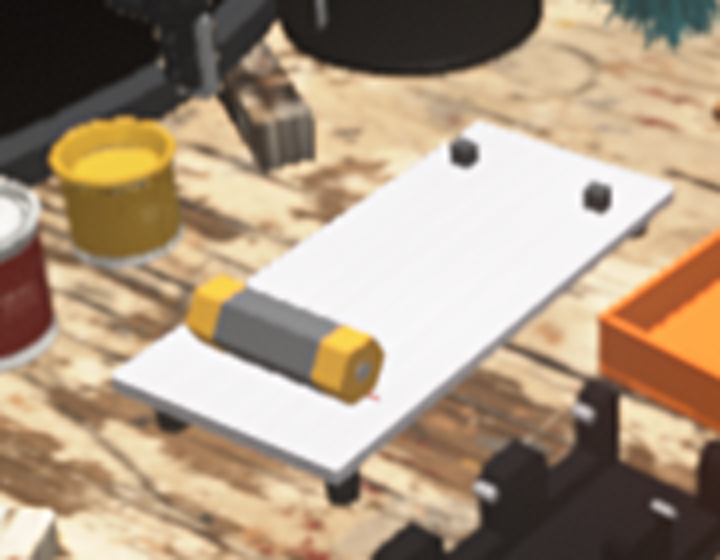

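The yellow roller lies still on the red line (crop 285,340) 1.3 s after release. It is visibly six-sided, so it is worn and goes to the tray.

>>> drive_tool(
  increments=[
    [[0, 0, 0.2, 0, 0.7], [0, 0, 0.38, 0, 0.7], [0, 0, 0.47, 0, 0.7], [0, 0, 0.502, 0, 0.7], [0, 0, 0.502, 0, 0], [0, 0, 0.502, 0, 0], [0, 0, 0.502, 0, 0], [0, 0, 0.502, 0, 0]],
  ],
)

```text
t: 10.28
tcp_pos: [0.661, 0.184, 0.0542]
tcp_rot: [-0.0, 0.999, 0.034, 0.002]
wrist_force: [0.1, 0.7, 6.0]
finger_gap: 0.0317
grasp_force: 50.3
```

```bash
python3 - <<'E'
from h import *
s=snap('top');print(fit(s,'reject_tray',(.486,-.022,-.07)),fit(s,'clip_rack',(.49,.22,-.03)));o=arm.get_obs();print({k:np.round(o[k],4) for k in('finger_gap','grasp_force','tcp_pos','tcp_rot')})
E
```

```text
(array([ 0.4863, -0.0221, -0.0733]), np.float64(0.037)) (array([ 0.4936,  0.2225, -0.0138]), np.float64(0.763))
{'finger_gap': np.float64(0.0319), 'grasp_force': np.float64(50.2567), 'tcp_pos': array([0.661 , 0.1839, 0.0542]), 'tcp_rot': array([-3.000e-04,  9.994e-01,  3.410e-02,  1.700e-03])}
```

>>> drive_tool(
  increments=[
    [[0, 0, -0.2, 0, 0], [-0.15, 0.15, -0.3, 0.1, 0], [-0.3, 0.35, -0.3, 0.18, 0], [-0.45, 0.53, -0.3, 0.18, 0], [-0.6, 0.71, -0.3, 0.18, 0], [-0.652, 0.811, -0.3, 0.18, 0], [-0.652, 0.811, -0.15, 0.18, 0], [-0.652, 0.811, -0.05, 0.18, 0]],
  ],
)

```text
t: 11.42
tcp_pos: [0.4804, -0.0733, 0.0658]
tcp_rot: [0.0, 0.999, -0.038, -0.0]
wrist_force: [0.2, 0.3, -2.4]
finger_gap: 0.032
grasp_force: 50.3
```

>>> drive_tool(
  increments=[
    [[0, 0, 0.06, 0, 0], [0, 0, 0.1, 0, 0], [0, 0, 0.125, 0, 0], [0, 0, 0.125, 0, 0], [0, 0, 0.125, 0, 0.5], [0, 0, 0.125, 0, 0.5], [0, 0, -0.05, 0, 0.5], [0, 0, -0.2, 0, 0.6]],
  ],
)

```text
t: 12.42
tcp_pos: [0.4816, -0.0724, 0.129]
tcp_rot: [0.0, 0.999, -0.037, 0.0]
wrist_force: [0.6, 0.2, 0.1]
finger_gap: 0.0511
grasp_force: 0.0
```

```bash
python3 -c "
from h import *
where('yellow',('scene','top'))
s=snap('top');rollers(s,['roller_green'])"
```

```text
scene yellow 0.91 [ 0.4788 -0.0579  0.0288] plate xy [-0.1963 -0.1329] t 12.53
roller_green 602 [ 0.6007 -0.192 ] [ 602.2 -191.1] [29.9 92.7] 88.3
```

>>> drive_tool(
  increments=[
    [[0.15, 0.13, 0, -0.067, 0.6], [0.3, 0.25, 0, -0.067, 0.6], [0.427, 0.366, 0.05, -0.067, 0.6], [0.427, 0.366, 0.2, -0.067, 0.6], [0.427, 0.366, 0.31, -0.067, 0.6], [0.427, 0.366, 0.338, -0.067, 0.6], [0.427, 0.366, 0.338, -0.067, 0.6], [0.427, 0.366, 0.338, -0.067, 0.6]],
  ],
)

```text
t: 13.72
tcp_pos: [0.6022, -0.1915, 0.0277]
tcp_rot: [0.001, 1.0, -0.01, 0.001]
wrist_force: [1.1, -0.1, 0.5]
finger_gap: 0.0515
grasp_force: 0.0
```

>>> drive_tool(
  increments=[
    [[0, 0, 0, 0, 0], [0, 0, 0, 0, 0], [0, 0, 0, 0, 0], [0, 0, 0, 0, 0], [0, 0, 0, 0, 0], [0, 0, -0.2, 0, 0], [0, 0, -0.35, 0, 0], [0, 0, -0.35, 0, 0]],
  ],
)

```text
t: 14.72
tcp_pos: [0.6032, -0.1918, 0.136]
tcp_rot: [0.001, 1.0, -0.01, 0.004]
wrist_force: [-0.4, 0.9, -1.3]
finger_gap: 0.0305
grasp_force: 49.8
```

>>> drive_tool(
  increments=[
    [[0.04, -0.2, 0, -0.113, 0], [0.08, -0.4, 0, -0.113, 0], [0.12, -0.6, 0, -0.113, 0], [0.16, -0.8, 0, -0.113, 0], [0.16, -1.0, 0, -0.113, 0], [0.16, -1.0, 0, -0.113, 0]],
  ],
)

```text
t: 15.48
tcp_pos: [0.6541, 0.1123, 0.1285]
tcp_rot: [-0.0, 0.999, 0.037, -0.002]
wrist_force: [-0.0, -1.1, -1.8]
finger_gap: 0.0306
grasp_force: 50.0
```

>>> drive_tool(
  increments=[
    [[0.034, -0.15, 0.0, 0, 0], [0.034, -0.231, 0.1, 0, 0], [0.034, -0.231, 0.18, 0, 0], [0.034, -0.231, 0.23, 0, 0], [0.034, -0.231, 0.25, 0, 0], [0.034, -0.231, 0.25, 0, 0], [0.034, -0.231, 0.25, 0, 0]],
  ],
)

```text
t: 16.35
tcp_pos: [0.6615, 0.1773, 0.057]
tcp_rot: [-0.0, 0.999, 0.034, 0.001]
wrist_force: [0.5, -0.0, -1.0]
finger_gap: 0.0303
grasp_force: 50.0
```

>>> drive_tool(
  increments=[
    [[0, -0.018, 0.008, 0, 0], [0, -0.018, 0.014, 0, 0], [0, -0.018, 0.019, 0, 0], [0, -0.018, 0.019, 0, 0]],
  ],
)

```text
t: 16.85
tcp_pos: [0.6604, 0.1829, 0.05]
tcp_rot: [0.0, 0.999, 0.034, 0.0]
wrist_force: [0.3, -0.1, -0.6]
finger_gap: 0.0303
grasp_force: 50.2
```

>>> drive_tool(
  increments=[
    [[0, 0, 0.004, 0, 0], [0, 0, 0.004, 0, 0.7], [0, 0, 0, 0, 0.7], [0, 0, -0.2, 0, 0.7], [0, 0, -0.5, 0, 0.7], [0, 0, -0.5, 0, 0.7], [0, 0, -0.5, 0, 0.7]],
  ],
)

```text
t: 17.73
tcp_pos: [0.6615, 0.1832, 0.2035]
tcp_rot: [-0.001, 0.999, 0.034, 0.003]
wrist_force: [0.1, -0.3, -0.5]
finger_gap: 0.0598
grasp_force: 0.0
```

>>> drive_tool(
  increments=[
    [[0, 0, 0, 0, 0.7], [0, 0, 0, 0, 0.7], [0, 0, 0, 0, 0.7], [0, 0, 0, 0, 0.7], [0, 0, 0, 0, 0.7], [0, 0, 0, 0, 0.7], [0, 0, 0, 0, 0.7], [0, 0, 0, 0, 0.7]],
  ],
)

```text
t: 18.73
tcp_pos: [0.6604, 0.183, 0.2]
tcp_rot: [0.0, 0.999, 0.034, 0.0]
wrist_force: [0.3, 0.4, 0.1]
finger_gap: 0.0598
grasp_force: 0.0
```

```bash
python3 -c "
from h import *
where('green',('scene','top'))"
```

```text
scene green 0.7 [0.6583 0.0387 0.0523] plate xy [-0.0107 -0.0486] t 18.82
top green 0.62 [0.6669 0.0134 0.0544] plate xy [-0.0038 -0.0744] t 18.93
top green 0.43 [ 0.5042 -0.2528  0.0413] plate xy [-0.1841 -0.329 ] t 18.93
```

>>> drive_tool(
  increments=[
    [[0, 0.2, 0, 0, 0.7], [0, 0.4, 0.1, 0, 0.7], [-0.004, 0.581, 0.2, 0, 0.7], [-0.004, 0.581, 0.3, 0, 0.7], [-0.004, 0.581, 0.3, 0, 0.7]],
  ],
)

```text
t: 19.55
tcp_pos: [0.6695, 0.0083, 0.1067]
tcp_rot: [-0.0, 0.999, 0.033, -0.003]
wrist_force: [0.9, 0.3, 0.7]
finger_gap: 0.0599
grasp_force: 0.0
```

```bash
cat >> h.py <<'E'
def rackparts():
    B=lambda x0,x1,y0,y1,z0,z1: np.array([[x,y,z] for x in(x0,x1) for y in(y0,y1) for z in(z0,z1)])
    P=[B(-.045,.045,-.1,.1,0,.005)]
    for sx in(-1,1):
        a,b=sorted((sx*.027,sx*.041))
        P.append(B(a,b,-.1,.1,0,.016))
        for y0,y1 in((-.1,-.084),(-.048,-.018),(.018,.048),(.084,.1)): P.append(B(a,b,y0,y1,.016,.046))
    return P
def fitrack(ss,x0):
    ms=[mask(s,'clip_rack') for s in ss];P=rackparts()
    ok=[(s,m.astype(np.uint8)) for s,m in zip(ss,ms) if m is not None]
    def cost(p):
        t=0;c,q=np.cos(p[2]),np.sin(p[2]);M=np.array([[c,-q,0],[q,c,0],[0,0,1]])
        for s,m in ok:
            im=np.zeros(m.shape,np.uint8)
            for C in P:
                h=cv2.convexHull(proj(s,C@M.T+[p[0],p[1],0]).astype(np.float32));cv2.fillConvexPoly(im,np.round(h*16).astype(int),1,cv2.LINE_8,4)
            t+=1-(im&m).sum()/(im|m).sum()
        return t/len(ok)
    x0=np.array(x0,float);S=np.vstack([x0,x0+[.015,0,0],x0+[0,.015,0],x0+[0,0,.06]])
    r=minimize(cost,x0,method='Nelder-Mead',options=dict(initial_simplex=S,xatol=1e-4,fatol=1e-4,maxiter=150))
    return np.round(r.x,4),round(r.fun,3)
E
python3 - <<'E'
from h import *
s=snap('top');a=snap('scene')
print(fitrack([s],(.49,.22,-.03)));print(fitrack([a],(.49,.22,-.03)))
rollers(s,['roller_green'],.048);where('green',('scene',))
cv2.imwrite('pics/d.png',np.hstack([cv2.resize(s['img'][170:330,150:350],None,fx=2,fy=2),cv2.resize(a['img'][200:400,190:390],(320,320))]))
E
```

```text
(array([ 0.4916,  0.2215, -0.0367]), np.float64(0.046))
(array([ 0.4933,  0.2193, -0.032 ]), np.float64(0.044))
roller_green 306 [0.6447 0.0054] [645.9   5.4] [31.8 45. ] 89.3
scene green 0.72 [0.6611 0.0191 0.0508] plate xy [-0.0092 -0.0683] t 19.9
```

View pics/d.png

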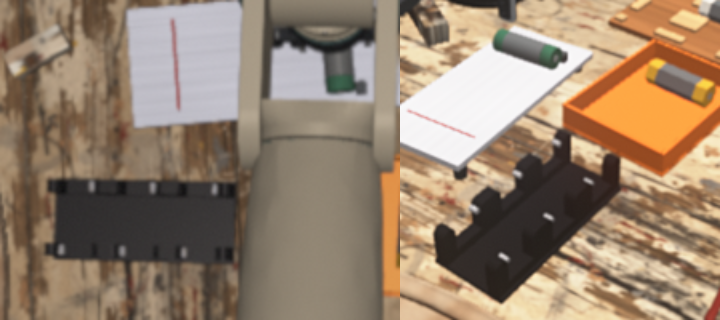

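The green roller lies against the stops (right panel about 530,48), so it is true. The yellow roller lies in the tray, and the rack is empty and unmoved.

>>> drive_tool(
  increments=[
    [[0, 0, 0.1, 0, 0.7], [0, 0, 0.17, 0, 0.7], [0, 0, 0.207, 0, 0.7], [0, 0, 0.207, 0, 0.7], [0, 0, 0.207, 0, 0], [0, 0, 0.207, 0, 0], [0, 0, 0.207, 0, 0], [0, 0, 0.207, 0, 0]],
  ],
  squeeze=70,
)

```text
t: 20.9
tcp_pos: [0.672, 0.0089, 0.0497]
tcp_rot: [0.0, 0.999, 0.034, 0.001]
wrist_force: [-1.4, -0.2, 6.2]
finger_gap: 0.0293
grasp_force: 69.8
```

>>> drive_tool(
  increments=[
    [[0, 0, 0, 0, 0.6], [0, 0, 0, 0, 0.6], [0, 0, 0.02, 0, 0.6], [0, 0, 0.038, 0, 0.6], [0, 0, 0.038, 0, 0.6], [0, 0, 0.038, 0, 0.6]],
  ],
)

```text
t: 21.65
tcp_pos: [0.6709, 0.009, 0.036]
tcp_rot: [0.0, 0.999, 0.034, -0.0]
wrist_force: [-0.2, -0.6, 1.0]
finger_gap: 0.0514
grasp_force: 0.0
```

>>> drive_tool(
  increments=[
    [[0, 0, 0, 0, 0], [0, 0, 0, 0, 0], [0, 0, 0, 0, 0], [0, 0, 0, 0, 0], [0, 0, 0, 0, 0], [0, 0, 0, 0, 0]],
  ],
)

```text
t: 22.4
tcp_pos: [0.672, 0.0099, 0.0382]
tcp_rot: [-0.001, 0.999, 0.034, 0.001]
wrist_force: [-1.4, 3.4, 6.5]
finger_gap: 0.0299
grasp_force: 70.9
```

>>> drive_tool(
  increments=[
    [[0, 0, -0.15, 0, 0], [-0.1, -0.1, -0.25, 0.06, 0], [-0.25, -0.23, -0.25, 0.13, 0], [-0.4, -0.37, -0.25, 0.13, 0], [-0.572, -0.522, -0.25, 0.13, 0], [-0.572, -0.522, -0.2, 0.13, 0], [-0.572, -0.522, -0.2, 0.13, 0], [-0.572, -0.522, -0.2, 0.13, 0]],
  ],
)

```text
t: 23.4
tcp_pos: [0.4901, 0.1528, 0.0966]
tcp_rot: [0.0, 1.0, -0.017, 0.0]
wrist_force: [0.2, -0.7, 0.8]
finger_gap: 0.03
grasp_force: 69.5
```

```bash
python3 - <<'E'
from h import *
a=snap('scene');print(fitrack([a],(.49,.22,-.03)))
cv2.imwrite('pics/e.png',cv2.resize(a['img'][200:400,190:390],(600,600),interpolation=2))
E
```

```text
(array([ 0.493 ,  0.2189, -0.025 ]), np.float64(0.068))
```

View pics/e.png

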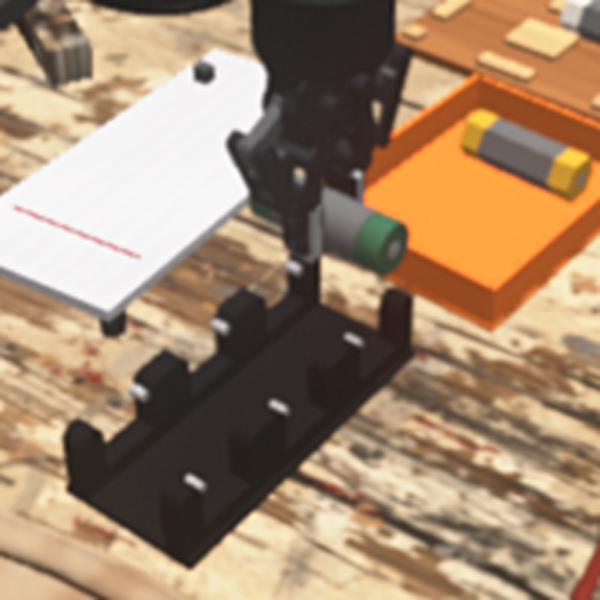

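Green hangs level above the end bed (crop about 330,230).

>>> drive_tool(
  increments=[
    [[0, -0.003, 0.1, 0, 0], [0, -0.003, 0.15, 0, 0], [0, -0.003, 0.172, 0, 0], [0, -0.003, 0.187, 0, 0], [0, -0.003, 0.187, 0, 0]],
  ],
  squeeze=90,
)

```text
t: 24.12
tcp_pos: [0.4903, 0.1548, 0.0414]
tcp_rot: [-0.0, 1.0, -0.017, 0.001]
wrist_force: [2.0, 2.7, 0.3]
finger_gap: 0.0295
grasp_force: 91.1
```

>>> drive_tool(
  increments=[
    [[0, 0, 0.01, 0, 0], [0, 0, 0.02, 0, 0], [0, 0, 0.03, 0, 0], [0, 0, 0.04, 0, 0], [0, 0, 0.047, 0, 0], [0, 0, 0.047, 0, 0]],
  ],
)

```text
t: 24.88
tcp_pos: [0.4895, 0.1546, 0.0274]
tcp_rot: [-0.0, 1.0, -0.017, 0.0]
wrist_force: [-3.5, 1.9, 11.5]
finger_gap: 0.0292
grasp_force: 92.4
```

>>> drive_tool(
  increments=[
    [[0, 0, 0.006, 0, 0], [0, 0, 0.012, 0, 0], [0, 0, 0.012, 0, 0]],
  ],
)

```text
t: 25.25
tcp_pos: [0.4897, 0.1546, 0.0272]
tcp_rot: [-0.0, 1.0, -0.017, 0.0]
wrist_force: [-18.9, -3.2, 37.6]
finger_gap: 0.0293
grasp_force: 95.3
```

>>> drive_tool(
  increments=[
    [[0, 0, -0.012, 0, 0], [0, 0, -0.012, 0, 0.5], [0, 0, -0.012, 0, 0.5], [0, 0, -0.012, 0, 0.5], [0, 0, -0.15, 0, 0.5], [0, 0.2, -0.35, 0, 0.6], [0, 0.4, -0.35, 0, 0.6], [0, 0.6, -0.35, 0, 0.6]],
  ],
)

```text
t: 26.25
tcp_pos: [0.4839, -0.015, 0.1286]
tcp_rot: [0.0, 1.0, -0.016, 0.001]
wrist_force: [0.1, 0.7, -0.8]
finger_gap: 0.0515
grasp_force: 0.0
```

```bash
python3 - <<'E'
from h import *
a=snap('scene');t=snap('top');print(fitrack([a],(.49,.22,-.03)),find(a,'roller_green'))
rollers(t,['roller_green','roller_blue','roller_white'],.04)
cv2.imwrite('pics/f.png',cv2.resize(a['img'][220:400,190:390],(800,720),interpolation=2)[:600])
E
```

```text
(array([ 0.4932,  0.2183, -0.0376]), np.float64(0.141)) [(0.71, array([0.6556, 0.1165, 0.0284])), (0.69, array([0.4782, 0.1651, 0.0445]))]
roller_green 624 [0.4868 0.1548] [487.6 153.7] [31.9 86.9] 89.8
roller_blue 612 [ 0.5989 -0.3221] [ 599.3 -323. ] [30.3 92.9] 87.7
roller_white 664 [ 0.4998 -0.252 ] [ 499.4 -252.1] [32.  88.9] 88.3
```

View pics/f.png

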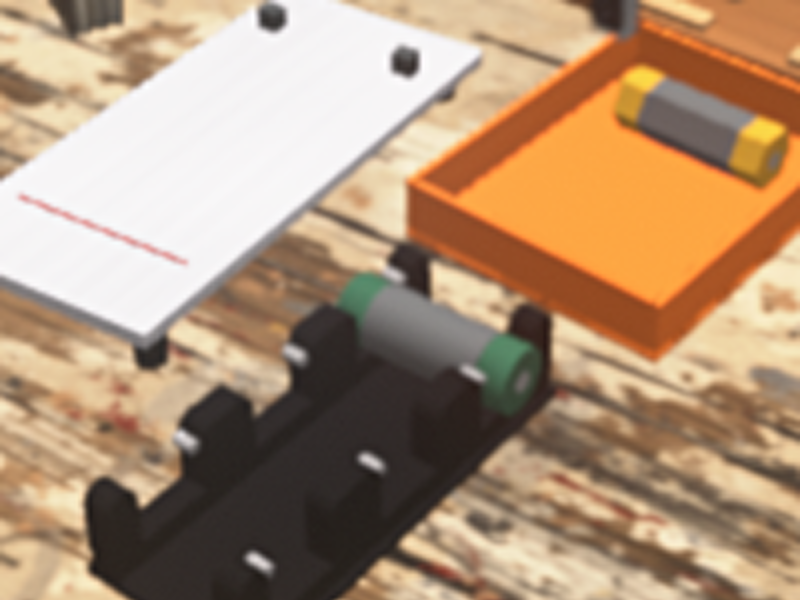

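Green sits flush in the end bed (crop 440,335), below the tooth tops and square. Blue is next.

>>> drive_tool(
  increments=[
    [[0.1, 0.2, 0, 0, 0.6], [0.2, 0.4, 0, 0, 0.6], [0.3, 0.6, 0, 0, 0.6], [0.418, 0.8, 0, 0, 0.6], [0.418, 0.977, 0, 0, 0.6], [0.418, 0.977, 0.15, 0, 0.6], [0.418, 0.977, 0.25, 0, 0.6], [0.418, 0.977, 0.25, 0, 0.6]],
  ],
  squeeze=50,
)

```text
t: 27.6
tcp_pos: [0.5989, -0.309, 0.0498]
tcp_rot: [-0.001, 1.0, -0.016, -0.002]
wrist_force: [-0.7, -0.2, 0.2]
finger_gap: 0.0514
grasp_force: 0.0
```

>>> drive_tool(
  increments=[
    [[0, 0, -0.05, 0, 0.6], [0, 0.045, -0.05, 0, 0.6], [0, 0.045, -0.05, 0, 0.6], [0, 0.045, 0.03, 0, 0.6], [0, 0.045, 0.07, 0, 0.6], [0, 0.045, 0.083, 0, 0.6], [0, 0.045, 0.083, 0, 0.6], [0, 0.045, 0.083, 0, 0.6]],
  ],
)

```text
t: 28.6
tcp_pos: [0.599, -0.3242, 0.0283]
tcp_rot: [0.0, 1.0, -0.017, 0.001]
wrist_force: [-0.6, -0.2, 0.5]
finger_gap: 0.0513
grasp_force: 0.0
```

>>> drive_tool(
  increments=[
    [[0, 0, 0.015, 0, 0.6], [0, 0, 0.015, 0, 0], [0, 0, 0.015, 0, 0], [0, 0, 0.015, 0, 0], [0, 0, 0.015, 0, 0], [0, 0, 0.015, 0, 0], [0, 0, -0.2, 0, 0], [0, 0, -0.35, 0, 0]],
  ],
)

```text
t: 29.6
tcp_pos: [0.5987, -0.3241, 0.1344]
tcp_rot: [0.0, 1.0, -0.017, 0.0]
wrist_force: [0.6, -0.9, -0.7]
finger_gap: 0.0302
grasp_force: 49.8
```

>>> drive_tool(
  increments=[
    [[0, -0.2, 0, -0.13, 0], [0.04, -0.4, 0, -0.13, 0], [0.08, -0.6, 0, -0.13, 0], [0.12, -0.8, 0, -0.13, 0], [0.12, -1.0, 0, -0.13, 0], [0.12, -1.0, 0, -0.13, 0], [0.12, -1.0, 0, -0.13, 0]],
  ],
)

```text
t: 30.48
tcp_pos: [0.6446, -0.0257, 0.1321]
tcp_rot: [0.0, 0.999, 0.034, -0.0]
wrist_force: [-0.2, -1.0, -0.6]
finger_gap: 0.0304
grasp_force: 50.0
```

>>> drive_tool(
  increments=[
    [[0.03, -0.2, 0, 0, 0], [0.06, -0.4, 0, 0, 0], [0.095, -0.6, 0, 0, 0], [0.095, -0.69, 0.1, 0, 0], [0.095, -0.69, 0.2, 0, 0], [0.095, -0.69, 0.254, 0, 0], [0.095, -0.69, 0.265, 0, 0], [0.095, -0.69, 0.265, 0, 0]],
  ],
)

```text
t: 31.48
tcp_pos: [0.6598, 0.1822, 0.054]
tcp_rot: [-0.0, 0.999, 0.033, 0.001]
wrist_force: [0.2, 1.0, -1.2]
finger_gap: 0.0307
grasp_force: 50.1
```

>>> drive_tool(
  increments=[
    [[0, 0, 0.01, 0, 0], [0, 0, 0.02, 0, 0], [0, 0, 0.02, 0, 0], [0, 0, 0.02, 0, 0]],
  ],
)

```text
t: 31.98
tcp_pos: [0.659, 0.1831, 0.0469]
tcp_rot: [0.0, 0.999, 0.034, 0.0]
wrist_force: [-0.3, -0.9, -1.1]
finger_gap: 0.0303
grasp_force: 50.1
```

>>> drive_tool(
  increments=[
    [[0, 0, 0.004, 0, 0], [0, 0, 0.004, 0, 0.7], [0, 0, 0, 0, 0.7], [0, 0, -0.2, 0, 0.7], [0, 0, -0.5, 0, 0.7], [0, 0, -0.5, 0, 0.7], [0, 0, -0.5, 0, 0.7]],
  ],
)

```text
t: 32.85
tcp_pos: [0.6601, 0.1833, 0.2006]
tcp_rot: [-0.001, 0.999, 0.034, 0.003]
wrist_force: [-0.1, 0.6, -0.3]
finger_gap: 0.0597
grasp_force: 0.0
```

>>> drive_tool(
  increments=[
    [[0, 0, 0, 0, 0.7], [0, 0, 0, 0, 0.7], [0, 0, 0, 0, 0.7], [0, 0, 0, 0, 0.7], [0, 0, 0, 0, 0.7], [0, 0, 0, 0, 0.7], [0, 0, 0, 0, 0.7], [0, 0, 0, 0, 0.7]],
  ],
)

```text
t: 33.85
tcp_pos: [0.659, 0.1831, 0.1968]
tcp_rot: [0.0, 0.999, 0.034, 0.0]
wrist_force: [0.2, 0.1, -0.8]
finger_gap: 0.0597
grasp_force: 0.0
```

```bash
python3 -c "
from h import *
where('blue',('scene','top'))"
```

```text
scene blue 0.64 [0.6608 0.0397 0.0513] plate xy [-0.0081 -0.0478] t 33.95
top blue 0.56 [0.6652 0.0086 0.0519] plate xy [-0.0058 -0.0791] t 34.05
```

>>> drive_tool(
  increments=[
    [[0, 0.2, 0, 0, 0.7], [0, 0.4, 0.05, 0, 0.7], [0, 0.581, 0.15, 0, 0.7], [0, 0.581, 0.3, 0, 0.7], [0, 0.581, 0.4, 0, 0.7], [0, 0.581, 0.4, 0, 0.7]],
  ],
  squeeze=70,
)

```text
t: 34.8
tcp_pos: [0.6692, 0.0091, 0.0736]
tcp_rot: [-0.0, 0.999, 0.034, -0.003]
wrist_force: [-0.5, -0.0, -0.3]
finger_gap: 0.06
grasp_force: 0.0
```

```bash
python3 - <<'E'
from h import *
where('blue',('scene',));s=snap('top');a=snap('scene')
print(fitrack([s],(.49,.22,-.03)),fitrack([a],(.49,.22,-.03)),fit(s,'reject_tray',(.486,-.022,-.07)),fit(a,'reject_tray',(.486,-.022,-.07)))
rollers(s,['roller_green'],.043)
E
```

```text
scene blue 0.88 [0.652  0.0185 0.0496] plate xy [-0.0183 -0.0683] t 34.9
scene blue 0.51 [ 0.5565 -0.2205  0.0139] plate xy [-0.1298 -0.3003] t 34.9
(array([ 0.495 ,  0.2224, -0.0478]), np.float64(0.251)) (array([ 0.4928,  0.2186, -0.0548]), np.float64(0.152)) (array([ 0.486 , -0.0239, -0.0672]), np.float64(0.708)) (array([ 0.4849, -0.0214, -0.0643]), np.float64(0.124))
roller_green 588 [0.4873 0.1542] [487.4 154.3] [29.8 86.7] 89.8
```

Rack and green are unmoved. Now descend and grip blue.

>>> drive_tool(
  increments=[
    [[0, 0, 0.08, 0, 0.7], [0, 0, 0.115, 0, 0.65], [0, 0, 0.122, 0, 0.6], [0, 0, 0.122, 0, 0], [0, 0, 0.122, 0, 0], [0, 0, 0.122, 0, 0], [0, 0, 0.122, 0, 0], [0, 0, 0.122, 0, 0]],
  ],
)

```text
t: 36.25
tcp_pos: [0.6714, 0.0091, 0.0413]
tcp_rot: [0.0, 0.999, 0.034, 0.001]
wrist_force: [0.0, 0.2, 5.7]
finger_gap: 0.03
grasp_force: 69.6
```

>>> drive_tool(
  increments=[
    [[0, 0, -0.15, 0, 0], [-0.1, -0.14, -0.25, 0.06, 0], [-0.22, -0.3, -0.25, 0.13, 0], [-0.34, -0.46, -0.25, 0.13, 0], [-0.46, -0.62, -0.25, 0.13, 0], [-0.548, -0.744, -0.2, 0.13, 0], [-0.548, -0.744, -0.17, 0.13, 0], [-0.548, -0.744, -0.17, 0.13, 0]],
  ],
  squeeze=90,
)

```text
t: 37.25
tcp_pos: [0.4912, 0.2201, 0.0901]
tcp_rot: [0.001, 1.0, -0.017, -0.001]
wrist_force: [-0.0, -0.2, -1.7]
finger_gap: 0.0296
grasp_force: 89.2
```

>>> drive_tool(
  increments=[
    [[0, 0, 0.08, 0, 0], [0, 0, 0.13, 0, 0], [0, 0, 0.155, 0, 0], [0, 0, 0.155, 0, 0]],
  ],
)

```text
t: 37.75
tcp_pos: [0.4922, 0.2206, 0.0448]
tcp_rot: [-0.0, 1.0, -0.017, 0.0]
wrist_force: [2.1, 1.9, -2.1]
finger_gap: 0.0296
grasp_force: 89.1
```

>>> drive_tool(
  increments=[
    [[0, 0, 0.01, 0, 0], [0, 0, 0.02, 0, 0], [0, 0, 0.03, 0, 0], [0, 0, 0.04, 0, 0], [0, 0, 0.044, 0, 0], [0, 0, 0.044, 0, 0]],
  ],
)

```text
t: 38.5
tcp_pos: [0.4914, 0.2206, 0.0309]
tcp_rot: [0.0, 1.0, -0.017, -0.0]
wrist_force: [2.6, 2.1, -2.9]
finger_gap: 0.0297
grasp_force: 89.1
```

>>> drive_tool(
  increments=[
    [[0, 0, 0.006, 0, 0], [0, 0, 0.012, 0, 0], [0, 0, 0.012, 0, 0]],
  ],
)

```text
t: 38.88
tcp_pos: [0.4915, 0.2207, 0.0305]
tcp_rot: [0.0, 1.0, -0.017, -0.0]
wrist_force: [-10.4, -2.9, 21.5]
finger_gap: 0.0293
grasp_force: 91.8
```

>>> drive_tool(
  increments=[
    [[0, 0, -0.012, 0, 0], [0, 0, -0.012, 0, 0.5], [0, 0, -0.012, 0, 0.5], [0, 0, -0.012, 0, 0.5], [0, 0, -0.15, 0, 0.5], [0, 0.2, -0.35, 0, 0.6], [0.03, 0.4, -0.35, 0, 0.6], [0.03, 0.6, -0.35, 0, 0.6]],
  ],
  squeeze=50,
)

```text
t: 39.88
tcp_pos: [0.4953, 0.0515, 0.134]
tcp_rot: [0.0, 1.0, -0.016, 0.002]
wrist_force: [0.4, -0.9, 0.8]
finger_gap: 0.051
grasp_force: 0.0
```

>>> drive_tool(
  increments=[
    [[0.03, 0.2, 0, 0, 0.6], [0.05, 0.4, 0, 0, 0.6], [0.07, 0.6, 0, 0, 0.6], [0.09, 0.8, 0, 0, 0.6], [0.1, 0.95, 0, 0, 0.6], [0.1, 0.95, 0, 0, 0.6]],
  ],
)

```text
t: 40.62
tcp_pos: [0.5144, -0.2357, 0.132]
tcp_rot: [0.0, 1.0, -0.019, -0.0]
wrist_force: [-0.1, 0.2, -0.6]
finger_gap: 0.0514
grasp_force: 0.0
```

```bash
python3 - <<'E'
from h import *
a=snap('scene');t=snap('top')
rollers(t,['roller_green','roller_blue','roller_white'],.04)
print(fit(t,'reject_tray',(.486,-.022,-.07)),fit(a,'reject_tray',(.486,-.022,-.07)))
cv2.imwrite('pics/g.png',cv2.resize(a['img'][200:400,190:450],(780,600),interpolation=2))
E
```

```text
roller_green 565 [0.4881 0.1553] [487.6 155.4] [87.6 29.1] 1.4
roller_blue 620 [0.4907 0.2212] [491.5 220. ] [89.4 32.3] 0.0
roller_white 296 [ 0.4762 -0.2505] [ 479.1 -252.5] [34.  44.2] 88.4
(array([ 0.4858, -0.0218, -0.0707]), np.float64(0.143)) (array([ 0.4846, -0.0217, -0.0591]), np.float64(0.155))
```

View pics/g.png

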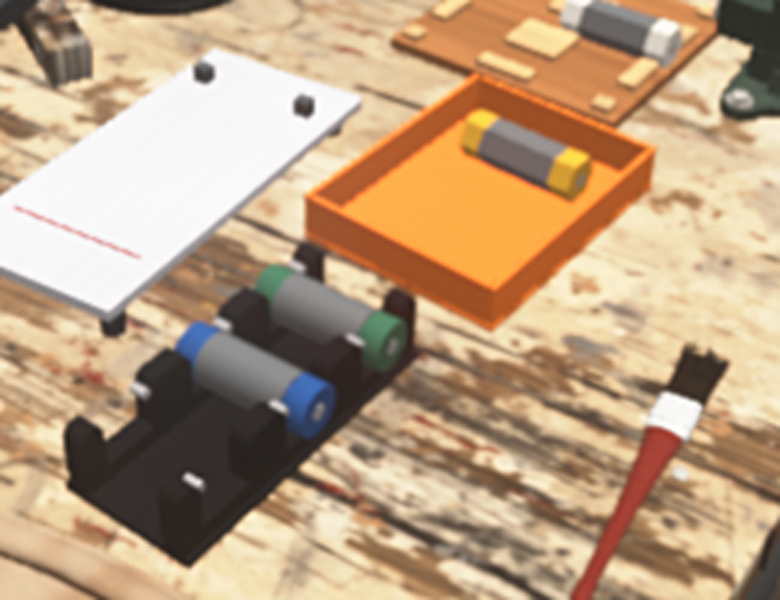

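Green and blue both sit home in the rack (crop 330,320 and 255,380), and yellow is in the tray. White is still on the board.

>>> drive_tool(
  increments=[
    [[-0.047, 0.056, 0, -0.02, 0.6], [-0.047, 0.056, 0.1, -0.02, 0.6], [-0.047, 0.056, 0.25, -0.02, 0.6], [-0.047, 0.056, 0.33, -0.02, 0.6], [-0.047, 0.056, 0.354, -0.02, 0.6], [-0.047, 0.056, 0.354, -0.02, 0.6], [-0.047, 0.056, 0.354, -0.02, 0.6]],
  ],
)

```text
t: 41.85
tcp_pos: [0.5012, -0.2495, 0.0278]
tcp_rot: [0.001, 1.0, -0.009, 0.001]
wrist_force: [-0.6, 1.0, 0.0]
finger_gap: 0.0513
grasp_force: 0.0
```

>>> drive_tool(
  increments=[
    [[0, 0, 0, 0, 0], [0, 0, 0, 0, 0], [0, 0, 0, 0, 0], [0, 0, 0, 0, 0], [0, 0, 0, 0, 0], [0, 0, -0.2, 0, 0], [0, 0, -0.37, 0, 0], [0, 0, -0.37, 0, 0]],
  ],
)

```text
t: 42.85
tcp_pos: [0.5026, -0.2505, 0.1433]
tcp_rot: [0.003, 1.0, -0.009, 0.005]
wrist_force: [-0.4, 0.2, -1.2]
finger_gap: 0.0324
grasp_force: 50.1
```

>>> drive_tool(
  increments=[
    [[0.1, -0.2, 0, -0.117, 0], [0.2, -0.4, 0, -0.117, 0], [0.3, -0.6, 0, -0.117, 0], [0.4, -0.8, 0, -0.117, 0], [0.5, -1.0, 0, -0.117, 0], [0.5, -1.0, 0, -0.117, 0], [0.5, -1.0, 0, -0.117, 0]],
  ],
)

```text
t: 43.72
tcp_pos: [0.6556, 0.0499, 0.1356]
tcp_rot: [-0.0, 0.999, 0.038, -0.001]
wrist_force: [0.1, -0.2, -0.9]
finger_gap: 0.032
grasp_force: 50.2
```

>>> drive_tool(
  increments=[
    [[0.02, -0.2, 0, 0.01, 0], [0.045, -0.4, 0, 0.01, 0], [0.045, -0.44, 0.1, 0.01, 0], [0.045, -0.44, 0.2, 0.01, 0], [0.045, -0.44, 0.25, 0.01, 0], [0.045, -0.44, 0.27, 0.01, 0], [0.045, -0.44, 0.27, 0.01, 0]],
  ],
)

```text
t: 44.6
tcp_pos: [0.6599, 0.1801, 0.0568]
tcp_rot: [-0.0, 0.999, 0.033, 0.0]
wrist_force: [-0.3, -0.0, -0.2]
finger_gap: 0.032
grasp_force: 50.2
```

>>> drive_tool(
  increments=[
    [[0, -0.007, 0.008, 0, 0], [0, -0.007, 0.014, 0, 0], [0, -0.007, 0.018, 0, 0], [0, -0.007, 0.018, 0, 0]],
  ],
)

```text
t: 45.1
tcp_pos: [0.6596, 0.183, 0.0518]
tcp_rot: [-0.0, 0.999, 0.033, 0.0]
wrist_force: [-1.7, -1.3, 3.7]
finger_gap: 0.0323
grasp_force: 50.7
```

Contact (3.7 N up). Release and watch.

>>> drive_tool(
  increments=[
    [[0, 0, 0, 0, 0.7], [0, 0, 0, 0, 0.7], [0, 0, -0.2, 0, 0.7], [0, 0, -0.5, 0, 0.7], [0, 0, -0.5, 0, 0.7], [0, 0, -0.5, 0, 0.7]],
  ],
)

```text
t: 45.85
tcp_pos: [0.6604, 0.183, 0.2041]
tcp_rot: [-0.001, 0.999, 0.033, 0.003]
wrist_force: [-0.1, 0.5, 0.3]
finger_gap: 0.0595
grasp_force: 0.0
```

>>> drive_tool(
  increments=[
    [[0, 0, 0, 0, 0.7], [0, 0, 0, 0, 0.7], [0, 0, 0, 0, 0.7], [0, 0, 0, 0, 0.7], [0, 0, 0, 0, 0.7], [0, 0, 0, 0, 0.7], [0, 0, 0, 0, 0.7], [0, 0, 0, 0, 0.7]],
  ],
)

```text
t: 46.85
tcp_pos: [0.6593, 0.1829, 0.2008]
tcp_rot: [0.0, 0.999, 0.033, 0.0]
wrist_force: [0.4, -0.1, -0.2]
finger_gap: 0.06
grasp_force: 0.0
```

>>> drive_tool(
  increments=[
    [[0, 0, 0, 0, 0.7], [0, 0, 0, 0, 0.7], [0, 0, 0, 0, 0.7], [0, 0, 0, 0, 0.7]],
  ],
)

```text
t: 47.35
tcp_pos: [0.6594, 0.1828, 0.2008]
tcp_rot: [0.0, 0.999, 0.033, 0.0]
wrist_force: [-0.4, -0.6, 0.5]
finger_gap: 0.0598
grasp_force: 0.0
```

```bash
python3 - <<'E'
from h import *
where('white',('scene','top'))
a=snap('scene');c=proj(a,[[.66,.13,.05]])[0].astype(int)
cv2.imwrite('pics/i.png',cv2.resize(a['img'][c[1]-70:c[1]+70,c[0]-90:c[0]+90],None,fx=4,fy=4,interpolation=2))
E
```

```text
scene white 0.91 [0.6476 0.192  0.0602] plate xy [-0.011   0.1051] t 47.45
```

View pics/i.png

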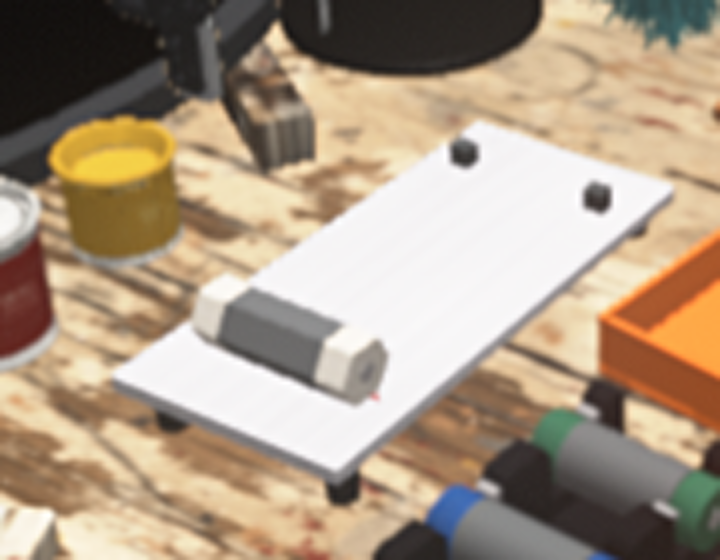

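White stuck on the line (crop 285,340) with visible flats, so it is worn. Grasp it for the tray.

>>> drive_tool(
  increments=[
    [[0, 0, 0.2, 0, 0.7], [0, 0, 0.38, 0, 0.7], [0, 0, 0.47, 0, 0.7], [0, 0, 0.502, 0, 0.7], [0, 0, 0.502, 0, 0], [0, 0, 0.502, 0, 0], [0, 0, 0.502, 0, 0], [0, 0, 0.502, 0, 0]],
  ],
)

```text
t: 48.6
tcp_pos: [0.6603, 0.1831, 0.0523]
tcp_rot: [-0.0, 0.999, 0.033, 0.002]
wrist_force: [0.1, 0.4, 5.6]
finger_gap: 0.0319
grasp_force: 50.3
```

```bash
python3 - <<'E'
from h import *
s=snap('top');print(fit(s,'reject_tray',(.486,-.022,-.07)),fitrack([s],(.49,.22,-.03)))
o=arm.get_obs();print({k:np.round(o[k],4) for k in('finger_gap','tcp_pos','tcp_rot')})
E
```

```text
(array([ 0.4859, -0.021 , -0.0892]), np.float64(0.153)) (array([ 0.4939,  0.2209, -0.0371]), np.float64(0.752))
{'finger_gap': np.float64(0.0322), 'tcp_pos': array([0.6604, 0.1831, 0.0523]), 'tcp_rot': array([-3.000e-04,  9.995e-01,  3.300e-02,  1.700e-03])}
```

>>> drive_tool(
  increments=[
    [[0, 0, -0.2, 0, 0], [-0.15, 0.1, -0.3, 0.1, 0], [-0.3, 0.25, -0.3, 0.18, 0], [-0.45, 0.38, -0.3, 0.18, 0], [-0.604, 0.495, -0.3, 0.18, 0], [-0.604, 0.495, -0.3, 0.18, 0], [-0.604, 0.495, -0.15, 0.18, 0], [-0.604, 0.495, -0.05, 0.18, 0]],
  ],
)

```text
t: 49.75
tcp_pos: [0.4885, 0.0231, 0.064]
tcp_rot: [-0.0, 0.999, -0.038, 0.0]
wrist_force: [0.0, 0.1, -1.9]
finger_gap: 0.0322
grasp_force: 50.3
```

>>> drive_tool(
  increments=[
    [[0, 0, 0.06, 0, 0], [0, 0, 0.1, 0, 0], [0, 0, 0.122, 0, 0], [0, 0, 0.122, 0, 0], [0, 0, 0.122, 0, 0.5], [0, 0, 0.122, 0, 0.5], [0, 0, -0.05, 0, 0.5], [0, 0, -0.3, 0, 0.5]],
  ],
)

```text
t: 50.75
tcp_pos: [0.4875, 0.0227, 0.1434]
tcp_rot: [0.0, 0.999, -0.038, -0.001]
wrist_force: [1.5, 0.1, 1.0]
finger_gap: 0.0425
grasp_force: 0.0
```

>>> drive_tool(
  increments=[
    [[0, 0.2, -0.2, 0, 0.5], [0, 0.4, -0.2, 0, 0.5], [0, 0.6, -0.2, 0, 0.5], [0, 0.8, -0.2, 0, 0.5], [0, 0.8, -0.2, 0, 0.5], [0, 0.8, -0.2, 0, 0.5]],
  ],
)

```text
t: 51.5
tcp_pos: [0.4702, -0.2168, 0.2028]
tcp_rot: [-0.0, 0.999, -0.038, 0.0]
wrist_force: [-0.8, 0.1, -0.2]
finger_gap: 0.0428
grasp_force: 0.0
```

```bash
python3 - <<'E'
from h import *
a=snap('scene');t=snap('top')
rollers(t,['roller_'+c for c in('green','blue','white','yellow')],.04)
print(fitrack([t],(.49,.22,-.03)),fit(t,'reject_tray',(.486,-.022,-.07)))
cv2.imwrite('pics/j.png',cv2.resize(a['img'][200:400,190:450],(780,600),interpolation=2))
E
```

```text
roller_green 622 [0.4863 0.1547] [487.3 155.3] [87.7 33.2] 2.2
roller_blue 537 [0.492 0.221] [491.5 221.5] [86.1 29.7] 2.0
roller_white 661 [0.4858 0.0236] [486.7  23.4] [34.2 88.4] 85.3
roller_yellow 704 [ 0.4802 -0.0707] [480.1 -70.7] [34.4 91.3] 85.6
(array([ 0.4936,  0.221 , -0.0519]), np.float64(0.374)) (array([ 0.486 , -0.0211, -0.0894]), np.float64(0.244))
```

View pics/j.png

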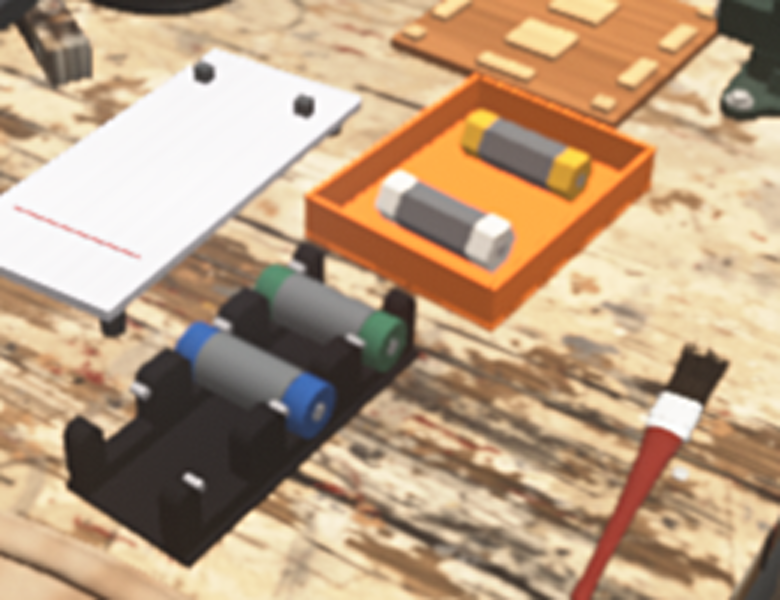

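Yellow and white lie in the tray (crop 525,150 and 445,220). Green and blue are flush in the rack.

```bash
python3 -c "
from h import *
print(order.close_job())"
```

```text
the job is handed in; nothing more can be done
None
```

I handed the job in at about 52 s: green and blue rolled to the stops and are pressed home in the rack, yellow and white stuck and are in the reject tray, and red was absent.

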